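# Break the lid stay and shut the parts chest

### The arm

A 7-joint arm with a two-finger parallel gripper is mounted at the origin on the work surface. World frame = base frame: x ahead of the robot, y to its left, z up, the work surface at z = 0. Lengths are in m, angles in rad, forces in N, time in s.
With the tool pointing down it reaches from about 0.4 to 0.875 m from the base axis. Payload 19.3 kg.
Tool frame: the origin (TCP) lies midway between the tips of the shut fingers; the grasp point (between the pads) lies 19 mm behind it (tcp_to_grasp is the z of the grasp point in the tool frame, in m); z points along the fingers, y is the line along which they close (so a half turn about z gives the same grasp; the last joint's range is limited). The gripper opens to 85 mm and grips with 20 to 120 N. Pads are 22 mm wide; open, the fingers measure 114 mm over their backs; the gripper's body (76 mm by 85 mm) begins 54 mm behind the grasp point. The pads swing forward as they close: fully open they stand 13 mm farther back than shut.
Start: joints at [-1.257, 0.521, -0.036, 1.599, 0.021, 1.021, -0.113], TCP at [0.234, 0.58, 0.231] pointing down, gripper open.
Joint ranges: [-2.91, 2.91], [-0.3, 2.13], [-1.5, 1.42], [0.17, 2.43], [-1.26, 4.41], [0.16, 1.93], [-2.52, 2.52]. Speed limits (rad/s): [1.89, 1.89, 2.39, 2.39, 3.01, 3.01, 3.01].

### API

Orientations are given as [roll, pitch, yaw] about the fixed x, y, z axes, in that order (R = Rz(yaw) Ry(pitch) Rx(roll)).
In Python, from workcell import * gives the robot as it stands.
- The arm moves only by the tool send_rows, never from a script. Its argument "increments" is a list of rows, each a list of 3 entries, a list of its own where there are three numbers: the shift along the tool's x, y, z in mm, then the turn, a rotation vector about the tool's x, y, z in degrees, then the gripper's target within -1 to 1 (fully open at 1, half-way at 0, shut at -1). In form: [[[x, y, z], [wx, wy, wz], grip], ...]. A call has 1 to 10 rows; each row is the pose to reach, as a shift and turn from the pose commanded when the call began, along the tool's axes at that moment; what a row does not reach only later rows make up. A row lasts 1/10 s, in which the tool goes at most 50 mm and 8.59 degrees, less where a joint would pass 70% of its speed; a pose out of reach is approached as far as the arm can. A call with a gripper value outside its range is refused whole. The fingers move at their own pace and stop on an object; "newtons" is the grip in N (left out, the last holds). Time passes only in rows, so rows that repeat a pose let the fingers close. It gives the time, the measured TCP pose, the force, the opening and the grip force at its end, in the units of the state.
- observe(): the state, without advancing time (a new reading comes with each control period).
- grab_frame(name): name is "side" or "top"; returns the picture (480x640x3 uint8, blue, green, red); there is no depth.
- camera_params(name): a dict with "fovy" (degrees; the focal length in pixels is half the picture's height over the tangent of half this angle, whatever the lens; pixels are square), "cx", "cy" (the principal point, pixels), "extrinsics" (4x4, takes a point from world to camera coordinates). Camera axes: x right, y down, z forward; pixel columns grow to the right and rows downward; lengths in m; the calibration is good to about 2 mm. A picture is of the moment at which its call begins. camera_params takes no time and is no camera call.
- job_done(): hands the job in; it is judged then, once.
The state is a dict: "clock": time; "qpos": joint angles; "qd": joint speeds; "joint_efforts": joint torques, N m; "position": TCP position; "tool_rot": TCP orientation; "force": force on the tool from outside, world axes, zero at the start; "moment": the same for the moment, N m; "grip_width": finger opening in m; "finger_force": force on a finger pad.
Only numpy, scipy, OpenCV 4.12 (cv2) and the standard library are available. Lean on these libraries where they do the work, as an engineer would, in place of code of your own. Each camera call takes 0.05 s, during which the arm holds its last target. There are 200 camera calls.

### The job

The lid of the blue parts chest stands propped open on its locked folding stay. Press the stay's knee in towards the hinges until it has clearly folded, with the lid still up, and then lower the lid gently until it is fully shut and take the hand away. Do not force the lid or the stay while it is locked, do not slam the lid, and leave the loose things around the chest where they are.

Things in the scene. Friction and masses are not known exactly. Their poses are not given: they have to be found in the camera images.
- chest: Blue plastic parts chest fixed to the bench, 200 mm deep (its x), 300 wide (its y), 120 high. Origin: centre of its underside, z up. Lid hinges on its +x side; its -x side is the front, facing the robot's left and a little away from it; the +y end is the one farther from the robot. Slots inside, some with white parts, all below the rim; the slot at its +y end wall holds only the folding stay.
- lid_hinge (a point): Middle of the lid's hinge line, on the chest's +x rim, 120 mm high; the hinge line is parallel to the chest's y. Axes as the chest.
- lid_edge (a point): Middle of the lid's free edge, on its outer (upper) face. Flat blue lid 10 mm thick, 308 mm wide, 206 mm from hinge line to edge; outer face 12 mm off the hinge line; 20 mm lip at the edge. Axes: x from edge to hinge, y along the hinge, z out of the outer face. Propped, it leans 55 deg above level over the opening, edge to the front and 295 mm high, so it hangs over the knee.
- stay_foot (a point): Lower pivot of the folding stay, on the chest's +y end wall, 20 mm under the rim, 172 mm in front of the hinge line. The stay moves in the upright plane through this point at right angles to the chest's y (112 mm to +y of the middle). Axes as the chest.
- stay_knee (a point): Knee of the stay: centre of a dark cross pin 24 mm thick, 44 mm long (along y), the place to press, from the front with a tilted tool. Joins two flat steel links 77 mm between pivots, one to stay_foot, about which the knee swings, one to a bracket under the lid 145 mm from the hinge. Axes: z from foot to knee, y along the pin, x the way to press (to the hinges, downwards).
- knee (a joint): Fold of the stay, rad: 0 locked, a little past straight, on its stop; 0.12 dead straight; grows as the knee is pressed to the hinges, about 2.9 with the lid shut. Stiff: some 3 to 13 N at the pin moves it and it stays where left. Clearly folded is 0.6 or more (pin moved about 24 mm).
- lid (a joint): How far the lid is lowered, rad: 0 propped open, 0.96 fully shut. Cannot be lowered while the stay is locked; folding the knee to 0.8 lowers it about 0.1. Stiff hinges: with the stay folded the lid stays where left (near the end it may sink slowly shut) and is pushed down with 2 to 8 N near its edge, to a firm stop.
- frame: Bystander: white moulded plastic frame 130 x 100 x 12 mm lying near the chest. Origin: centre of its underside.
- bin: Bystander: small grey open bin 120 x 90 x 50 mm standing near the chest. Origin: centre of its underside.
- flask: Bystander: white plastic bottle, 60 mm across and 100 mm high, standing in front of the chest. Origin: centre of its underside.

How it is judged:
By the outcome, as a careful person would: the job done as asked, in the order asked, and still so for the second after the job is handed in, with the robot touching nothing.
It also fails if it takes over 48 s, if anything falls off the work surface, if the arm or the gripper's body presses on something with over 40 N, if the wrist force passes 120 N, or if a joint passes its speed limit or range.

## Working session

There is one attempt and no reset: what is moved stays moved. The work goes in short steps, Python scripts to look and compute and a tool call to move; the robot and the scene stay as the last step left them, time stands still between calls to the robot, and variables do not carry over. Pictures are saved under pics/ and viewed, at most 10 in all, crops included, and the job is handed in when it is done.

Besides the shell and the picture viewer there is one more tool, called after ">>>" as name(argument=value, ...), one argument or row to a line, values as JSON. send_rows: Moves the arm, as the interface text tells. Its arguments: {"type":"object","properties":{"increments":{"type":"array"},"newtons":{"type":"number"}},"required":["increments"]}

```bash
mkdir -p pics; ls; python3 - <<'E'
from workcell import *
import cv2
s=observe();print({k:s[k] for k in('clock','position','tool_rot','force')})
for n in('side','top'):
    cv2.imwrite(f'pics/{n}0.png',grab_frame(n));p=camera_params(n);print(n,p)
E
```

```text
pics
{'clock': 0.0, 'position': array([0.23391924, 0.57919914, 0.23071767]), 'tool_rot': array([-3.14041668e+00,  6.69766060e-05,  2.75777895e+00]), 'force': array([0.89443153, 0.19827288, 0.24780369])}
side {'fovy': 54.738161410825576, 'cx': 316.4142572070927, 'cy': 237.18806476048104, 'extrinsics': array([[ 4.33772676e-01, -9.01022316e-01,  2.29139201e-04,
        -2.38067044e-01],
       [-6.95418297e-01, -3.34951898e-01, -6.35767739e-01,
         5.64156747e-01],
       [ 5.72917671e-01,  2.75619325e-01, -7.71880386e-01,
         7.06659416e-01],
       [ 0.00000000e+00,  0.00000000e+00,  0.00000000e+00,
         1.00000000e+00]])}
top {'fovy': 50.57221104076251, 'cx': 313.66262192319476, 'cy': 239.02775447981037, 'extrinsics': array([[ 0.00724415, -0.99992173,  0.01020097,  0.03299107],
       [-0.998755  , -0.00773845, -0.04928055,  0.59244208],
       [ 0.04935563, -0.00983127, -0.99873288,  1.23027695],
       [ 0.        ,  0.        ,  0.        ,  1.        ]])}
```

View pics/side0.png

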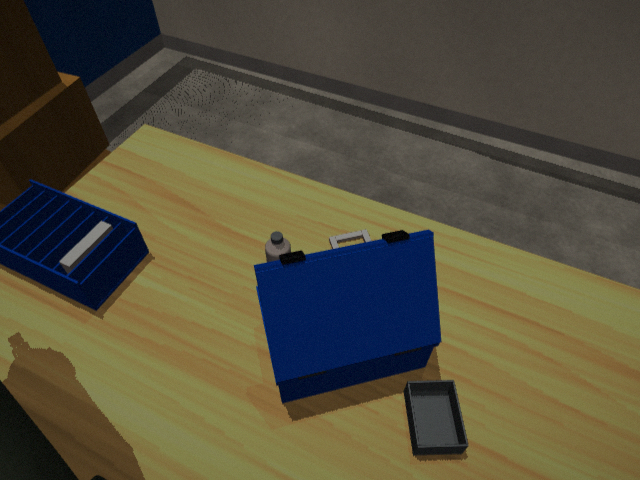

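View pics/top0.png

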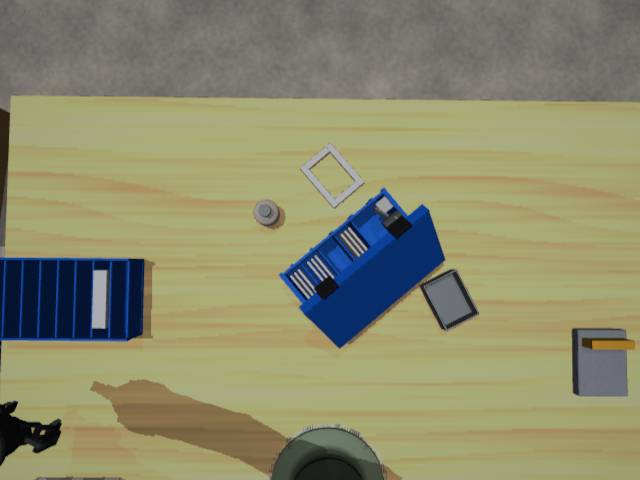

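```bash
python3 - <<'E'
import cv2
t=cv2.imread('pics/top0.png')[170:360,250:460]
t=cv2.convertScaleAbs(t,alpha=1.5,beta=20)
cv2.imwrite('pics/tc.png',cv2.resize(t[:160,:],None,fx=3.75,fy=3.75,interpolation=cv2.INTER_CUBIC))
E
```

```text
(no output)
```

View pics/tc.png

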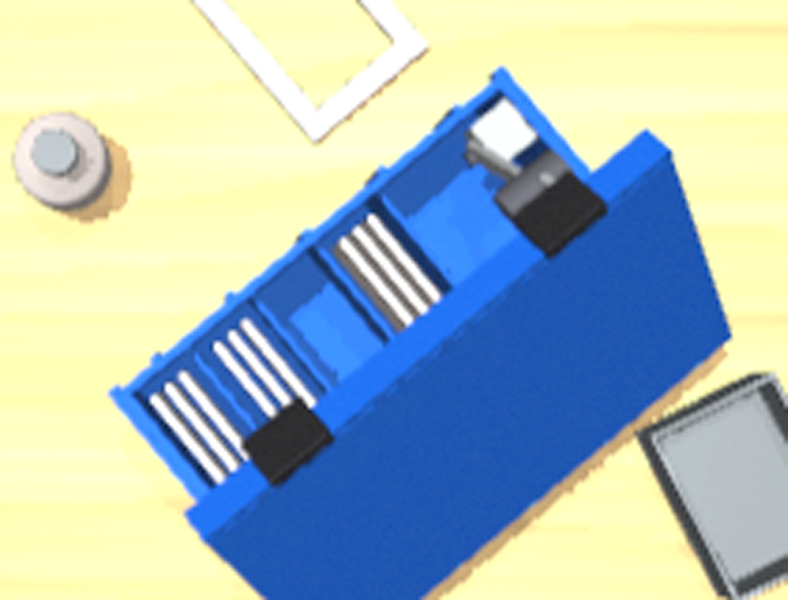

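```bash
cat > h.py <<'E'
import numpy as np, cv2
from scipy.optimize import least_squares
from scipy.spatial.transform import Rotation as R
from workcell import *
def proj(n,P):
    c=camera_params(n);E=c['extrinsics'];f=240/np.tan(np.radians(c['fovy']/2))
    q=np.atleast_2d(P)@E[:3,:3].T+E[:3,3]
    return q[:,:2]/q[:,2:]*f+[c['cx'],c['cy']]
def w(p,C):  # chest->world
    x,y,a=C;return np.atleast_2d(p)@R.from_euler('z',a).as_matrix().T+[x,y,0]
s,c=np.sin(np.radians(55)),np.cos(np.radians(55))
def lidp(u,v,y,th=55):  # u from hinge, v outwards
    s,c=np.sin(np.radians(th)),np.cos(np.radians(th))
    return [.1-u*c+v*s,y,.12+u*s+v*c]
E
python3 - <<'E'
from h import *
P=[[-.1,.15,.12],[-.1,-.15,.12],lidp(.206,.012,.154),lidp(.206,.012,-.154),lidp(.206,-.008,.154),lidp(.206,-.008,-.154),lidp(0,.012,.154),lidp(0,.012,-.154)]
px=np.array([[383.3,188.7],[280.7,274.5],[429.2,210.5],[305.2,313.5],[423.3,205.5],[299.9,307],[444.7,259.9],[341,347]])
ps=[lidp(.206,.012,.154),lidp(.206,.012,-.154),lidp(0,.012,.154),lidp(0,.012,-.154)]
pxs=np.array([[432,233],[256,266],[440,343],[277,383]])
f=lambda C:np.r_[(proj('top',w(P,C))-px).ravel(),(proj('side',w(ps,C))-pxs).ravel()]
r=least_squares(f,[.55,0,-2.4]);print(r.x,r.fun.reshape(-1,2).round(1))
C=r.x;np.save('C.npy',C)
for n,p in dict(knee=[-.0364,.112,.1683],foot=[-.072,.112,.1],edge=lidp(.206,.012,0)).items():
    print(n,w(p,C).round(3),proj('top',w(p,C)).round(1))
import workcell;print([k for k in dir(workcell) if k[0]!='_'])
E
```

```text
[ 0.5295293  -0.06756708 -2.44537462] [[ 0.3 -0.3]
 [-0.1 -1.3]
 [ 0.4 -0.1]
 [-0.4  0.4]
 [-0.6 -1. ]
 [-0.6 -0.4]
 [ 1.  -0.8]
 [-1.7  0.9]
 [ 1.3  1.4]
 [-1.1  4.5]
 [ 1.2 -1.6]
 [-1.  -1.7]]
knee [[ 0.629 -0.13   0.168]] [[392.3 218.9]]
foot [[ 0.657 -0.107  0.1  ]] [[377.4 209.6]]
edge [[ 0.536 -0.062  0.296]] [[367.6 261.8]]
['IKError', 'camera_params', 'grab_frame', 'job_done', 'observe', 'tcp_to_grasp']
```

```bash
cat >> h.py <<'E'
C=np.load('C.npy')
def goto(p,tilt):  # chest-frame TCP position, tilt deg toward hinges -> shift mm, rotvec deg in tool axes
    s=observe();R0=R.from_euler('xyz',s['tool_rot']);a=np.radians(tilt)
    z=np.array([np.sin(a),0,-np.cos(a)]);x=np.array([0,-1.,0])
    R1=R.from_euler('z',C[2])*R.from_matrix(np.c_[x,np.cross(z,x),z])
    print('shift',(R0.inv().apply(w(p,C)[0]-s['position'])*1000).round(1),'turn',np.degrees((R0.inv()*R1).as_rotvec()).round(1))
def st():
    s=observe();a=R.from_euler('z',C[2]);p=a.inv().apply(s['position']-[C[0],C[1],0])
    z=a.inv().apply(R.from_euler('xyz',s['tool_rot']).apply([0,0,1]))
    print('t',round(s['clock'],2),'chest p',p.round(4),'z',z.round(3),'F chest',a.inv().apply(s['force']).round(1),'q',s['qpos'].round(2),'w',round(s['grip_width'],3))
E
python3 - <<'E'
from h import *
st();goto([-.2,.08,.42],0);goto([-.12,.112,.26],45)
E
```

```text
t 0.1 chest p [-0.188  -0.6858  0.2308] z [ 0.001  0.001 -1.   ] F chest [-0.7  0.3 -1. ] q [-1.26  0.52 -0.04  1.6   0.02  1.02 -0.11] w 0.085
shift [-681.1 -350.6 -188.8] turn [-0.1  0.  28.1]
shift [-671.6 -436.   -28.7] turn [44.  11.1 26.6]
```

>>> send_rows(
  increments=[
    [[-40, -20, -50], [0, 0, 2], -1],
    [[-80, -40, -100], [0, 0, 4], -1],
    [[-120, -60, -140], [0, 0, 7], -1],
    [[-160, -80, -180], [0, 0, 10], -1],
    [[-200, -100, -185], [0, 0, 12], -1],
    [[-245, -125, -185], [0, 0, 14], -1],
    [[-290, -150, -185], [0, 0, 16], -1],
    [[-335, -170, -185], [0, 0, 18], -1],
    [[-380, -195, -185], [0, 0, 20], -1],
    [[-425, -220, -185], [0, 0, 22], -1],
  ],
)

```text
clock: 1.1
position: [0.5174, 0.2501, 0.4159]
tool_rot: [3.142, -0.0, 2.373]
force: [1.3, 0.7, -0.4]
grip_width: -0.0004
finger_force: 0.0
```

```bash
python3 - <<'E'
from h import *
st();goto([-.2,.08,.42],20);goto([-.12,.112,.26],45)
E
```

```text
t 1.1 chest p [-0.1944 -0.2515  0.4159] z [-0. -0. -1.] F chest [-1.4  0.3 -0.4] q [-0.71  0.31  0.22  1.47 -0.07  1.37  0.31] w -0.0
shift [-330.3  -29.3   -4.1] turn [20.   1.1  6. ]
shift [-353.7 -112.3  155.9] turn [45.   2.4  5.7]
```

>>> send_rows(
  increments=[
    [[-40, -5, 0], [2, 0, 1], -1],
    [[-80, -10, 0], [4, 0, 2], -1],
    [[-120, -15, 0], [6, 0, 3], -1],
    [[-160, -20, 0], [8, 0, 4], -1],
    [[-200, -25, 0], [10, 0, 5], -1],
    [[-240, -30, 0], [13, 0, 5], -1],
    [[-280, -30, 0], [16, 0, 6], -1],
    [[-320, -30, 0], [20, 1, 6], -1],
    [[-350, -30, 0], [20, 1, 6], -1],
    [[-354, -30, 0], [20, 1, 6], -1],
  ],
)

```text
clock: 2.1
position: [0.7405, -0.0208, 0.4021]
tool_rot: [-2.799, 0.013, 2.269]
force: [0.3, -0.2, -0.9]
grip_width: 0.0002
finger_force: 0.0
```

```bash
python3 - <<'E'
from h import *
st();goto([-.13,.112,.27],40)
E
```

```text
t 2.1 chest p [-0.1918  0.0994  0.4021] z [ 0.336  0.013 -0.942] F chest [-0.1  0.3 -0.9] q [-0.28  0.91  0.54  0.61 -0.18  1.93  0.78] w 0.0
shift [-10.8 -13.9 145.3] turn [20.4  0.7 -0.2]
```

>>> send_rows(
  increments=[
    [[0, -5, 40], [5, 0, 0], -1],
    [[-5, -8, 80], [10, 0, 0], -1],
    [[-8, -10, 110], [15, 0, 0], -1],
    [[-10, -12, 130], [20, 0, 0], -1],
    [[-11, -14, 145], [20, 0, 0], -1],
    [[-11, -14, 145], [20, 0, 0], -1],
  ],
)

```text
clock: 2.7
position: [0.6997, -0.0666, 0.2716]
tool_rot: [-2.452, 0.01, 2.272]
force: [-0.3, 0.7, -0.3]
grip_width: -0.0003
finger_force: 0.0
```

```bash
python3 - <<'E'
from h import *
st();goto([-.13,.112,.27],40);goto([-.06,.112,.195],40)
E
```

```text
t 2.7 chest p [-0.1312  0.1084  0.2716] z [ 0.636  0.011 -0.772] F chest [-0.2 -0.7 -0.3] q [-0.34  1.06  0.6   0.79 -0.03  1.88  0.81] w -0.0
shift [-3.6  0.1  2. ] turn [ 0.5  0.6 -0.2]
shift [ -2.5  -6.2 104.4] turn [ 0.5  0.6 -0.2]
```

>>> send_rows(
  increments=[
    [[-2, -2, 25], [0, 0, 0], -1],
    [[-2, -4, 50], [1, 0, 0], -1],
    [[-2, -6, 65], [2, 0, 0], -1],
    [[-2, -6, 75], [3, 0, 0], -1],
    [[-2, -6, 75], [3, 0, 0], -1],
  ],
)

```text
clock: 3.2
position: [0.6624, -0.1021, 0.2197]
tool_rot: [-2.403, 0.012, 2.272]
force: [-0.3, -0.3, 0.0]
grip_width: 0.0005
finger_force: 0.0
```

```bash
python3 - <<'E'
from h import *
st();goto([-.0441,.112,.1775],42)
t=grab_frame('top');u=grab_frame('side')
f=lambda i:cv2.resize(cv2.convertScaleAbs(i,alpha=1.6,beta=15),(390,390),interpolation=cv2.INTER_CUBIC)
cv2.imwrite('pics/k1.png',np.hstack([f(t[140:270,310:440]),f(u[170:300,310:440])]))
E
```

```text
t 3.2 chest p [-0.0798  0.1117  0.2197] z [ 0.673  0.012 -0.739] F chest [ 0.4 -0.   0. ] q [-0.36  1.05  0.61  1.    0.    1.73  0.81] w 0.0
shift [ 0.3  2.  55.2] turn [-0.3  0.7 -0.2]
```

View pics/k1.png

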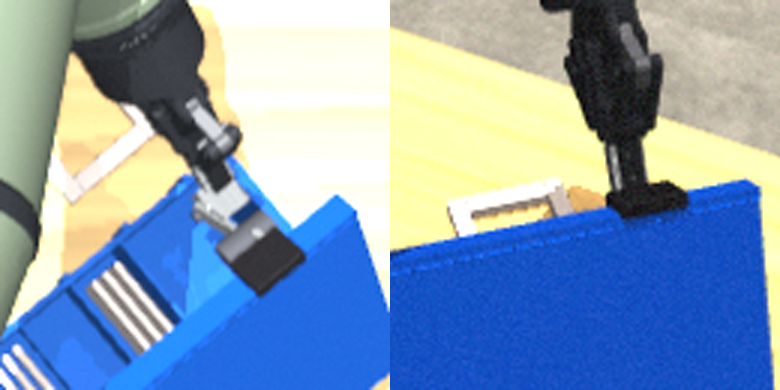

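>>> send_rows(
  increments=[
    [[0, 0, 15], [1, 0, 0], -1],
    [[0, 1, 28], [2, 0, 0], -1],
    [[0, 1, 38], [3, 0, 0], -1],
    [[0, 2, 45], [3, 0, 0], -1],
    [[0, 2, 49], [3, 0, 0], -1],
    [[0, 2, 52], [3, 0, 0], -1],
    [[0, 2, 55], [3, 0, 0], -1],
    [[0, 2, 58], [3, 0, 0], -1],
    [[0, 2, 61], [3, 0, 0], -1],
    [[0, 2, 64], [3, 0, 0], -1],
  ],
)

```text
clock: 4.3
position: [0.6314, -0.1299, 0.1721]
tool_rot: [-2.351, 0.014, 2.272]
force: [0.1, -0.2, 8.3]
grip_width: 0.0001
finger_force: 3.4
```

```bash
python3 - <<'E'
from h import *
st();goto([-.0169,.112,.1531],45)
E
```

```text
t 4.3 chest p [-0.0382  0.1132  0.1721] z [ 0.711  0.014 -0.704] F chest [0.1 0.2 8.3] q [-0.37  1.07  0.61  1.13  0.03  1.62  0.81] w 0.0
shift [ 1.6 -1.5 28.4] turn [-0.3  0.8 -0.3]
```

>>> send_rows(
  increments=[
    [[0, -1, 3], [0, 0, 0], -1],
    [[0, -2, 6], [0, 0, 0], -1],
    [[0, -3, 9], [0, 0, 0], -1],
    [[0, -3, 12], [0, 0, 0], -1],
    [[0, -3, 12], [0, 0, 0], -1],
  ],
)

```text
clock: 4.8
position: [0.6237, -0.1362, 0.1647]
tool_rot: [-2.353, 0.013, 2.273]
force: [4.7, 2.6, 0.0]
grip_width: 0.0
finger_force: 2.3
```

```bash
python3 - <<'E'
from h import *
st();goto([-.0169,.112,.1531],45)
t=grab_frame('top');u=grab_frame('side')
f=lambda i:cv2.resize(cv2.convertScaleAbs(i,alpha=1.6,beta=15),(390,390),interpolation=cv2.INTER_CUBIC)
cv2.imwrite('pics/k2.png',np.hstack([f(t[160:260,330:430]),f(u[170:300,310:440])]))
E
```

```text
t 4.8 chest p [-0.0283  0.113   0.1647] z [ 0.709  0.014 -0.705] F chest [-5.3  1.   0. ] q [-0.37  1.07  0.61  1.17  0.03  1.58  0.81] w 0.0
shift [ 1.3  0.2 16.2] turn [-0.2  0.8 -0.3]
```

View pics/k2.png

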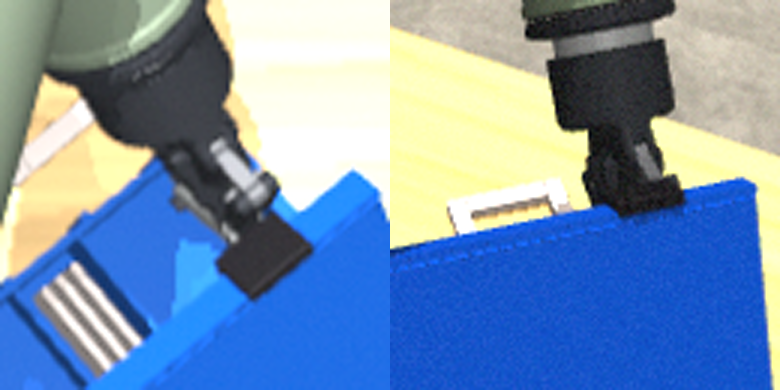

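>>> send_rows(
  increments=[
    [[0, 0, 3], [0, 0, 0], -1],
    [[0, 0, 6], [0, 0, 0], -1],
    [[0, 0, 9], [0, 0, 0], -1],
    [[0, 0, 12], [0, 0, 0], -1],
    [[0, 0, 15], [0, 0, 0], -1],
    [[0, 0, 17], [0, 0, 0], -1],
    [[0, 0, 17], [0, 0, 0], -1],
  ],
)

```text
clock: 5.6
position: [0.6169, -0.1418, 0.1516]
tool_rot: [-2.359, 0.013, 2.277]
force: [19.4, 11.7, -6.6]
grip_width: 0.0
finger_force: 10.9
```

```bash
python3 - <<'E'
from h import *
st()
u=grab_frame('side');t=grab_frame('top')
f=lambda i:cv2.resize(cv2.convertScaleAbs(i,alpha=1.6,beta=15),(390,390),interpolation=cv2.INTER_CUBIC)
cv2.imwrite('pics/k3.png',np.hstack([f(t[180:310,310:440]),f(u[170:300,310:440])]))
for th in(55,52,49,46):print(th,proj('side',w([lidp(.206,.012,.154,th),lidp(.206,.012,-.154,th)],C)).round(1).tolist())
E
```

```text
t 5.6 chest p [-0.0194  0.113   0.1516] z [ 0.705  0.017 -0.709] F chest [-22.4   3.4  -6.6] q [-0.37  1.07  0.6   1.21  0.03  1.54  0.8 ] w 0.0
55 [[433.3, 234.4], [254.9, 270.5]]
52 [[430.6, 232.7], [254.4, 268.2]]
49 [[427.9, 231.4], [253.9, 266.3]]
46 [[425.3, 230.3], [253.5, 264.7]]
```

View pics/k3.png

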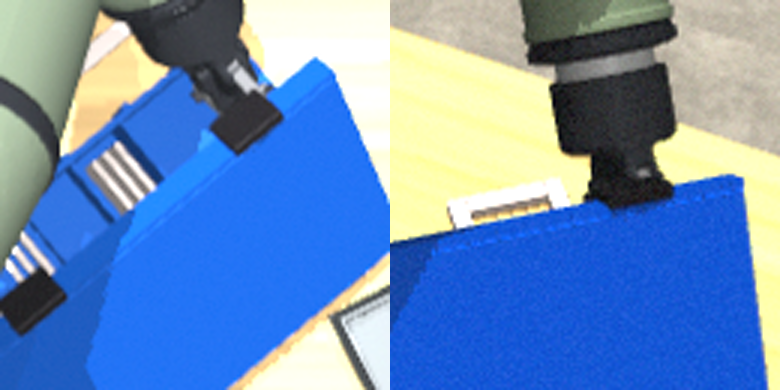

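>>> send_rows(
  increments=[
    [[0, 2, -4], [0, 0, 0], -1],
    [[0, 4, -12], [0, 0, 0], -1],
    [[0, 5, -30], [0, 0, 0], -1],
    [[0, 5, -55], [0, 0, 0], -1],
    [[0, 5, -80], [0, 0, 0], -1],
    [[0, 5, -105], [0, 0, 0], -1],
    [[0, 5, -105], [0, 0, 0], -1],
  ],
)

```text
clock: 6.4
position: [0.6748, -0.0921, 0.2251]
tool_rot: [-2.353, 0.015, 2.274]
force: [0.3, 0.6, -0.2]
grip_width: 0.0001
finger_force: 0.0
```

```bash
python3 - <<'E'
from h import *
st()
u=grab_frame('side');t=grab_frame('top')
f=lambda i:cv2.resize(cv2.convertScaleAbs(i,alpha=1.6,beta=15),(390,390),interpolation=cv2.INTER_CUBIC)
cv2.imwrite('pics/k4.png',np.hstack([f(t[170:270,340:440]),f(u[170:300,310:440])]))
for psi in(27.5,43,48,52,56):
    a=np.radians(psi);k=np.array([-.072+.077*np.sin(a),.1+.077*np.cos(a)])
    g=lambda th:np.hypot(*(np.array(lidp(.145,-.012,0,th))[[0,2]]-k))-.077
    from scipy.optimize import brentq
    try:
        th=brentq(g,30,57);b=np.array(lidp(.145,-.012,0,th))[[0,2]]-k
        print(psi,'lid',round(np.radians(55-th),3),'fold',round(a-np.arctan2(b[0],b[1])+.12,3),'knee top px',proj('top',w([k[0],.112,k[1]],C)).round(1))
    except Exception as e:print(psi,e)
goto([-.19,.03,.40],25)
E
```

```text
t 6.4 chest p [-0.0957  0.1121  0.2251] z [ 0.709  0.015 -0.705] F chest [-0.6 -0.2 -0.2] q [-0.36  1.1   0.61  0.9   0.01  1.81  0.81] w 0.0
27.5 lid 0.0 fold 0.001 knee top px [[392.3 218.9]]
43 lid 0.025 fold 0.557 knee top px [[396.4 225.4]]
48 lid 0.053 fold 0.748 knee top px [[397.4 227.2]]
52 lid 0.083 fold 0.905 knee top px [[398.1 228.6]]
56 lid 0.119 fold 1.065 knee top px [[398.6 229.8]]
shift [  79.3  -58.3 -194.3] turn [-20.3   0.8  -0.2]
```

View pics/k4.png

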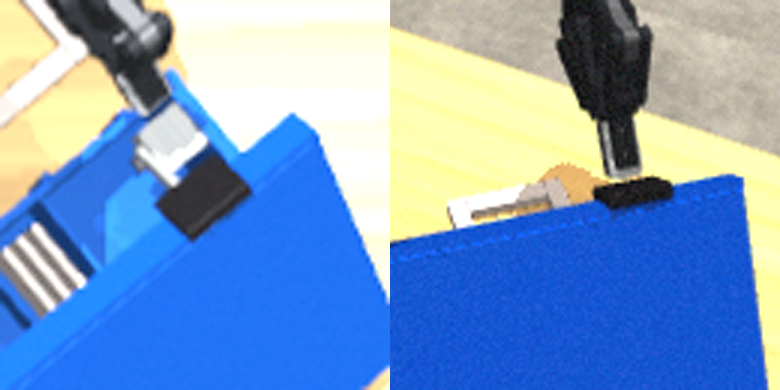

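>>> send_rows(
  increments=[
    [[10, -5, -45], [-4, 0, 0], -1],
    [[20, -20, -90], [-8, 0, 0], -1],
    [[40, -40, -130], [-13, 0, 0], -1],
    [[60, -50, -165], [-18, 0, 0], -1],
    [[75, -58, -194], [-20, 0, 0], -1],
    [[79, -58, -194], [-20, 0, 0], -1],
    [[79, -58, -194], [-20, 0, 0], -1],
  ],
)

```text
clock: 7.2
position: [0.6924, 0.0312, 0.397]
tool_rot: [-2.7, 0.014, 2.274]
force: [-0.2, -0.5, -0.9]
grip_width: -0.0002
finger_force: 0.0
```

```bash
python3 - <<'E'
from h import *
st();goto([-.08,0,.42],0);goto([.08,0,.40],-30)
p=lidp(.185,.05,0,50);print(p);goto(p,-40)
E
```

```text
t 7.2 chest p [-0.1883  0.0287  0.397 ] z [ 0.427  0.015 -0.904] F chest [ 0.5  0.3 -0.9] q [-0.43  0.87  0.6   0.76 -0.14  1.93  0.73] w -0.0
shift [  29.1 -107.8   25. ] turn [-25.3   0.9   0.2]
shift [  30.4 -243.9  111.4] turn [-55.3   0.8   0.4]
[np.float64(0.019386514363939122), 0, np.float64(0.29385760246133785)]
shift [  31.5 -143.8  181.5] turn [-65.3   0.8   0.5]
```

>>> send_rows(
  increments=[
    [[10, -40, 8], [-8, 0, 0], -1],
    [[20, -75, 16], [-16, 0, 0], -1],
    [[29, -108, 25], [-25, 1, 0], -1],
    [[29, -140, 40], [-32, 1, 0], -1],
    [[29, -175, 65], [-40, 1, 0], -1],
    [[30, -210, 90], [-48, 1, 0], -1],
    [[30, -244, 111], [-55, 1, 0], -1],
    [[30, -244, 111], [-55, 1, 0], -1],
    [[30, -244, 111], [-55, 1, 0], -1],
  ],
)

```text
clock: 8.1
position: [0.4657, -0.1224, 0.399]
tool_rot: [2.617, -0.005, 2.267]
force: [0.5, 0.7, -0.1]
grip_width: 0.0001
finger_force: 0.0
```

```bash
python3 - <<'E'
from h import *
st()
p=lidp(.185,.045,0,50);goto(p,-40)
E
```

```text
t 8.1 chest p [0.0842 0.0011 0.399 ] z [-0.501 -0.004 -0.866] F chest [-0.9 -0.2 -0.1] q [-0.22  0.02  0.69  1.97 -0.59  1.02  1.44] w 0.0
shift [  0.6   5.1 128.1] turn [-10.   -0.2  -0.2]
```

>>> send_rows(
  increments=[
    [[0, 1, 35], [-3, 0, 0], -1],
    [[0, 3, 70], [-6, 0, 0], -1],
    [[0, 5, 100], [-10, 0, 0], -1],
    [[0, 5, 120], [-10, 0, 0], -1],
    [[0, 5, 128], [-10, 0, 0], -1],
    [[0, 5, 128], [-10, 0, 0], -1],
  ],
)

```text
clock: 8.7
position: [0.5203, -0.0747, 0.2903]
tool_rot: [2.45, -0.005, 2.276]
force: [0.3, -0.4, 1.2]
grip_width: 0.0001
finger_force: 0.0
```

```bash
python3 - <<'E'
from h import *
st()
for v,th in((.012,50),(.012,44),(.012,38),(.012,32)):goto(lidp(.185,v,0,th),-th+10)
E
```

```text
t 8.7 chest p [ 0.0116 -0.0004  0.2903] z [-0.638 -0.009 -0.77 ] F chest [0.1 0.5 1.2] q [-0.13  0.26  0.62  2.15 -1.16  0.87  1.99] w 0.0
shift [-0.7  3.1 29.7] turn [-0.4 -0.5  0.2]
shift [-0.9  6.8 48.8] turn [ 5.6 -0.5  0.2]
shift [-1.1  8.6 68.1] turn [11.6 -0.5  0.2]
shift [-1.3  8.2 87.5] turn [17.6 -0.5  0.3]
```

>>> send_rows(
  increments=[
    [[0, 1, 10], [2, 0, 0], -1],
    [[0, 3, 20], [4, 0, 0], -1],
    [[0, 3, 26], [6, 0, 0], -1],
    [[0, 4, 30], [6, 0, 0], -1],
    [[0, 4, 34], [7, 0, 0], -1],
    [[0, 5, 38], [8, 0, 0], -1],
    [[0, 6, 43], [9, 0, 0], -1],
    [[0, 7, 49], [10, 0, 0], -1],
  ],
)

```text
clock: 9.5
position: [0.5489, -0.0517, 0.2589]
tool_rot: [2.622, -0.002, 2.273]
force: [-0.4, -1.2, 2.4]
grip_width: -0.0001
finger_force: 1.7
```

```bash
python3 - <<'E'
from h import *
st()
for th in(44,40,36,32,28,24,20):goto(lidp(.185,.012,0,th),-th*.6)
E
```

```text
t 9.5 chest p [-2.500e-02  2.000e-04  2.589e-01] z [-0.497 -0.005 -0.868] F chest [1.1 0.6 2.4] q [-0.29  0.32  0.64  2.07 -0.99  0.77  1.73] w -0.0
shift [ 0.2 -1.1  1.4] turn [ 3.4 -0.3  0.3]
shift [ 0.1  2.4 13.8] turn [ 5.8 -0.3  0.3]
shift [ 0.   5.1 26.5] turn [ 8.2 -0.3  0.3]
shift [-0.   6.9 39.3] turn [10.6 -0.3  0.3]
shift [-0.1  7.8 52.2] turn [13.  -0.2  0.3]
shift [-0.2  7.8 65.2] turn [15.4 -0.2  0.3]
shift [-0.2  6.8 78.1] turn [17.8 -0.2  0.3]
```

Contact at about 2.6 N, as expected for pushing the lid.

>>> send_rows(
  increments=[
    [[0, 1, 7], [3, 0, 0], -1],
    [[0, 2, 14], [6, 0, 0], -1],
    [[0, 4, 20], [7, 0, 0], -1],
    [[0, 5, 27], [8, 0, 0], -1],
    [[0, 6, 33], [9, 0, 0], -1],
    [[0, 7, 39], [11, 0, 0], -1],
    [[0, 7, 46], [12, 0, 0], -1],
    [[0, 8, 52], [13, 0, 0], -1],
    [[0, 8, 58], [14, 0, 0], -1],
    [[0, 8, 65], [15, 0, 0], -1],
  ],
)

```text
clock: 10.5
position: [0.5785, -0.0261, 0.206]
tool_rot: [2.884, -0.002, 2.274]
force: [-1.7, -1.1, 0.5]
grip_width: 0.0
finger_force: 0.6
```

```bash
python3 - <<'E'
from h import *
st()
for th in(24,20,16,12,8,4,0):goto(lidp(.185,.012,0,th),-th*.6)
cv2.imwrite('pics/k5.png',cv2.convertScaleAbs(grab_frame('side')[170:470,190:510],alpha=1.6,beta=15))
E
```

```text
t 10.5 chest p [-0.0642 -0.0005  0.206 ] z [-0.255 -0.004 -0.967] F chest [ 2.  -0.2  0.5] q [-0.48  0.5   0.72  1.93 -0.77  0.79  1.4 ] w 0.0
shift [-0.5  0.  -0.2] turn [ 0.4 -0.2  0.3]
shift [-0.5  2.5 12.5] turn [ 2.8 -0.2  0.3]
shift [-0.6  4.  25.3] turn [ 5.2 -0.2  0.3]
shift [-0.6  4.7 38.3] turn [ 7.6 -0.2  0.3]
shift [-0.7  4.5 51.2] turn [10.  -0.2  0.4]
shift [-0.7  3.3 64.1] turn [12.4 -0.2  0.4]
shift [-0.8  1.3 76.9] turn [14.8 -0.2  0.4]
```

View pics/k5.png

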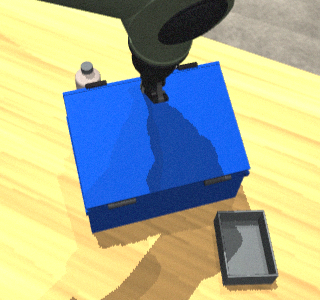

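>>> send_rows(
  increments=[
    [[0, 1, 5], [1, 0, 0], -1],
    [[0, 2, 10], [2, 0, 0], -1],
    [[0, 3, 15], [3, 0, 0], -1],
    [[0, 3, 20], [4, 0, 0], -1],
    [[0, 4, 25], [5, 0, 0], -1],
    [[0, 4, 30], [6, 0, 0], -1],
    [[0, 4, 35], [7, 0, 0], -1],
    [[0, 5, 40], [8, 0, 0], -1],
    [[0, 5, 44], [9, 0, 0], -1],
    [[0, 5, 48], [9, 0, 0], -1],
  ],
)

```text
clock: 11.55
position: [0.5917, -0.0145, 0.1609]
tool_rot: [3.041, -0.002, 2.275]
force: [0.1, -1.1, 0.4]
grip_width: 0.0001
finger_force: 0.0
```

```bash
python3 - <<'E'
from h import *
st()
for th in(8,4,0):goto(lidp(.185,.012,0,th),-th*.6)
E
```

```text
t 11.55 chest p [-0.0818 -0.0008  0.1609] z [-0.101 -0.003 -0.995] F chest [0.6 0.9 0.4] q [-0.55  0.65  0.75  1.85 -0.7   0.84  1.27] w 0.0
shift [-0.8 -0.6  3.2] turn [ 1.  -0.2  0.4]
shift [-0.9  0.3 16.1] turn [ 3.4 -0.1  0.4]
shift [-0.9  0.3 29.1] turn [ 5.8 -0.1  0.4]
```

>>> send_rows(
  increments=[
    [[0, 0, 3], [1, 0, 0], -1],
    [[0, 0, 6], [1, 0, 0], -1],
    [[0, 0, 9], [2, 0, 0], -1],
    [[0, 0, 12], [3, 0, 0], -1],
    [[0, 0, 15], [3, 0, 0], -1],
    [[0, 0, 18], [4, 0, 0], -1],
    [[0, 0, 21], [5, 0, 0], -1],
    [[0, 0, 23], [6, 0, 0], -1],
    [[0, 0, 25], [6, 0, 0], -1],
    [[0, 0, 27], [6, 0, 0], -1],
  ],
)

```text
clock: 12.55
position: [0.5936, -0.013, 0.1343]
tool_rot: [-3.139, -0.002, 2.274]
force: [1.0, -0.5, -0.2]
grip_width: -0.0001
finger_force: 0.0
```

>>> send_rows(
  increments=[
    [[0, 0, 1], [0, 0, 0], -1],
    [[0, 0, 2], [0, 0, 0], -1],
    [[0, 0, 3], [0, 0, 0], -1],
    [[0, 0, 3], [0, 0, 0], -1],
  ],
)

```text
clock: 12.95
position: [0.5935, -0.0133, 0.1321]
tool_rot: [-3.139, -0.002, 2.274]
force: [-2.9, 0.5, 9.5]
grip_width: 0.0002
finger_force: 4.5
```

Firm stop at z ≈ 0.132, the shut height. Retreat and look.

>>> send_rows(
  increments=[
    [[0, 0, 3], [0, 0, 0], -1],
    [[0, 0, -5], [0, 0, 0], -1],
    [[0, 0, -30], [0, 0, 0], -1],
    [[0, 0, -70], [0, 0, 0], -1],
    [[0, 0, -110], [0, 0, 0], -1],
    [[0, -20, -150], [0, 0, 0], -1],
    [[0, -50, -180], [0, 0, 0], -1],
    [[0, -80, -200], [0, 0, 0], -1],
    [[0, -80, -200], [0, 0, 0], -1],
    [[0, -80, -200], [0, 0, 0], -1],
  ],
)

```text
clock: 13.95
position: [0.5332, -0.0648, 0.3323]
tool_rot: [-3.141, -0.002, 2.274]
force: [0.5, 0.1, -0.4]
grip_width: 0.0002
finger_force: 0.0
```

```bash
python3 - <<'E'
from h import *
st()
u=cv2.convertScaleAbs(grab_frame('side')[170:470,190:510],alpha=1.6,beta=15);t=cv2.convertScaleAbs(grab_frame('top')[100:400,200:520],alpha=1.6,beta=15)
cv2.imwrite('pics/k6.png',np.hstack([u,t]))
for th in(0,3):print(th,(proj('side',w([lidp(.206,.012,.154,th),lidp(.206,.012,-.154,th)],C))-[190,170]).round(1).tolist(),(proj('top',w([lidp(.206,.012,.154,th),lidp(.206,.012,-.154,th)],C))-[200-320,100]).round(1).tolist())
E
```

```text
t 13.95 chest p [-4.600e-03  2.000e-04  3.323e-01] z [ 0.001 -0.002 -1.   ] F chest [-0.5  0.2 -0.4] q [-0.7   0.44  1.01  1.73 -0.39  1.2   1.12] w 0.0
0 [[209.7, 79.6], [65.3, 109.2]] [[504.1, 84.4], [397.2, 172.3]]
3 [[210.6, 76.8], [64.8, 106.5]] [[505.0, 84.0], [397.2, 172.7]]
```

View pics/k6.png

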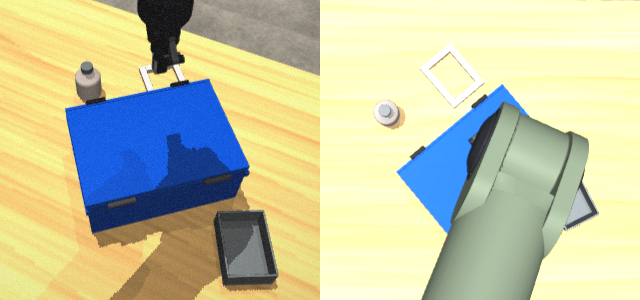

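The lid edge corners sit at about (210,80) and (66,108), which matches the shut prediction. The bystanders have not moved and the hand is clear.

```bash
python3 -c "
from workcell import *
print(job_done())"
```

```text
the job is handed in; nothing more can be done
None
```

The knee was pressed to an estimated fold of 0.85 rad with the lid still up, then the lid was lowered slowly to its stop and the hand taken away; the job is handed in at about 14 s. The end of the knee press read about 22 N at the wrist, most likely the gripper touching the lid's edge after the stay had unlocked.

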